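Balance a tea tin with slotted-on weights and the sliding rider

TASK

Weigh the tea tin standing on the counter balance: thread the 300 g weight over the post of the other pan, add the 100 g weight on top of it if the tin does not lift, and slide the orange rider back along its bar until the beam floats level by itself. Set the weights down on the pan rather than dropping them, find the post and move the rider gently so the delicate beam is never forced, keep the tin on its pan, leave an unneeded weight standing on the table, and do not disturb the other things on the table.

Things in the scene. Friction and masses are not known exactly. Their poses are not given: they have to be found in the camera images.
- scale: Green counter balance, fixed; base plate 200 x 380 mm, its top 32 mm up. Origin on the table under the beam's pivot (75 mm up). The beam runs along its y, +x points away from the robot. The pans, 110 mm across, stay horizontal, tops 110 mm up when level: post pan at y = +130 mm, tin pan at y = -130 mm. The mechanism is delicate: it bears up to 15 N. Index plate in the middle, 151 mm high.
- beam (a joint): Tilt of the beam, rad: 0 = level, stops at +0.1 (post pan up, tin pan down; it starts here) and -0.1 (post pan down). Between the stops it floats: 0.1 rad is about 27 g too much on one pan, or about 17 mm of rider travel (0.006 rad per mm; rider towards + lowers the reading). It needs 1 to 2 s to settle.
- post_pan_top (a point): Centre of the top face of the empty pan, which moves with the beam, 13 mm up or down. On it an upright brass post, 11 mm diameter, 68 mm high, 1.5 mm chamfer at its tip. The post is clamped in a slot along the scale's x and stands up to 15 mm from this centre, to or from the robot (not sideways): find it by feel or sight. The empty pan gives way when pushed down with 1.5 to 4 N.
- tin_pan_top (a point): Centre of the top face of the aluminium pan with the tin, 110 mm across.
- tin: The tea tin to be weighed: rose-coloured, 74 mm diameter, 100 mm high, blue labels, origin at the centre of its underside. It weighs 300 to 480 g (unknown).
- weight_300: 300 g weight, dark steel: disc 60 mm diameter, 16 mm thick, on top a gripping collar 30 mm diameter and 28 mm high (44 mm high in all), a 15 mm bore right through. Origin at the centre of the underside, z up along the bore. It stands on the table to one side of the scale.
- weight_100: 100 g weight, brass: disc 44 mm diameter, 10 mm thick, on top a gripping collar 30 mm diameter and 28 mm high (38 mm high in all), a 15 mm bore right through. Origin at the centre of the underside, z up along the bore. On the post it rests on the 300 g weight's collar.
- rider (a joint): Position of the 200 g rider along its bar, m: 0 = opposite the pivot, + towards the post pan (makes that side heavier); end stops at +-0.075. It starts parked near the post pan's end (+55 to +73 mm). Friction holds it; 1 to 3 N along the bar moves it.
- rider_fin (a point): Centre of the top of the rider's orange fin: 12 mm thick along the bar, 26 mm wide across it, 32 mm high, to be pushed from above. Below the fin is the black saddle, 24 mm along the bar. The steel bar runs parallel to the beam, 100 mm nearer the robot (scale x = -100 mm), at pivot height, 49 mm below this point. The point moves with the beam.
- stock_tin_a: Bystander: a tea tin like the first, on the table behind the scale. Leave alone.
- carton: Bystander: yellow tea carton 60 x 100 x 140 mm, behind the scale. Leave alone.
- tape_roll: Bystander: amber roll of tape, 90 mm across, 48 mm high, lying flat. Leave alone.
- stamp: Bystander: hand stamp, black foot 40 x 60 mm, turned wooden handle, 75 mm high. Leave alone.
- marker: Bystander: blue marker pen, 120 mm long, lying on the table. Leave alone.

How it is judged:
By the outcome, as a careful person would: the job done as asked, in the order asked, and still so for the second after the job is handed in, with the robot touching nothing.
It also fails if it takes over 72 s, if anything falls off the work surface, if the arm or the gripper's body presses on something with over 40 N, if the wrist force passes 120 N, or if a joint passes its speed limit or range.

ROBOT

A 6-joint arm with a two-finger parallel gripper is mounted at the origin on the work surface. World frame = base frame: x ahead of the robot, y to its left, z up, the work surface at z = 0. Lengths are in mm, angles in rad, forces in N, time in s.
With the tool pointing down it reaches from about 350 to 875 mm from the base axis. Payload 4.2 kg.
Tool frame: the origin (TCP) lies between the finger pads; the fingertips stand 14 mm ahead of it and the grasp point (between the pads) lies 5 mm behind it; z points along the fingers, y is the line along which they close (so a half turn about z gives the same grasp; the last joint's range is limited). The gripper opens to 85 mm and grips with 20 to 120 N. Pads are 22 mm wide; open, the fingers measure 114 mm over their backs; the gripper's body (76 mm by 85 mm) begins 54 mm behind the grasp point. The pads swing forward as they close: fully open they stand 13 mm farther back than shut.
Start: joints at [-0.867, 0.385, 0.008, 0, -1.194, -0.259], TCP at [268.935, -564.157, 245.312] pointing down, gripper open.
Joint ranges: [-3.14, 3.14], [-1.21, 2.06], [-1.07, 1.41], [-3.16, 2.05], [-2.99, -0.16], [-3.1, 3.1]. Speed limits (rad/s): [2.79, 2.79, 3.14, 3.14, 3.14, 3.14].

INTERFACE

Orientations are given as a unit quaternion [x, y, z, w].
In Python, from bench import * gives the robot as it stands.
- The arm moves only by the tool carry_out, never from a script. Its argument "motion" is a list of rows, each a list of 7 numbers: the turn, a rotation vector about the tool's x, y, z in rad, then the shift along the tool's x, y, z in mm, then the opening, from -1 (shut) to 1 (fully open), so that 0 is half open. A call has 1 to 5 rows; each row is the pose to reach, as a shift and turn from the pose commanded when the call began, along the tool's axes at that moment; what a row does not reach only later rows make up. A row lasts 1/8 s, in which the tool goes at most 62.5 mm and 10.7 degrees, less where a joint would pass 70% of its speed; a pose out of reach is approached as far as the arm can. A call with a gripper value outside its range is refused whole. The fingers move at their own pace and stop on an object; the grip force is fixed at half the most. Time passes only in rows, so rows that repeat a pose let the fingers close. It gives the time, the measured TCP pose, the force, the opening and the grip force at its end, in the units of the state.
- read_state(): the state, without advancing time (a new reading comes with each control period).
- get_image(name): name is "side" or "top"; returns a dict with "color" (400x640x3 uint8, blue, green, red), "mtx" (3x3 intrinsics, pixels), "position" and "orientation" of the camera in the world. Camera axes: x right, y down, z forward; pixel columns grow to the right and rows downward; lengths in mm; the calibration is good to about 2 mm. A picture is of the moment at which its call begins. There is no depth.
- job_done(): hands the job in; it is judged then, once.
The state is a dict: "clock": time; "joints": joint angles; "joint_vel": joint speeds; "joint_efforts": joint torques, N m; "position": TCP position; "ee_rot": TCP orientation; "contact_force": force on the tool from outside, world axes, zero at the start; "wrist_torque": the same for the moment, N m; "gripper_width": finger opening in mm; "grasp_force": force on a finger pad.
Only numpy, scipy, OpenCV 4.12 (cv2) and the standard library are available. Lean on these libraries where they do the work, as an engineer would, in place of code of your own. Each camera call takes 0.05 s, during which the arm holds its last target. There are 200 camera calls.

## Working session

There is one attempt and no reset: what is moved stays moved. The work goes in short steps, Python scripts to look and compute and a tool call to move; the robot and the scene stay as the last step left them, time stands still between calls to the robot, and variables do not carry over. Pictures are saved under pics/ and viewed, at most 10 in all, crops included, and the job is handed in when it is done.

Besides the shell and the picture viewer there is one more tool, called after "Emit:" as a command line: name --pt "numbers of a row" for each row, then --argument value for the rest. carry_out: Moves the arm, as the interface text tells. Its arguments: {"type":"object","properties":{"motion":{"type":"array"}},"required":["motion"]}

```bash
mkdir -p pics; python3 - <<'E'
from bench import *
import cv2,json
s=read_state();print({k:s[k] for k in('clock','position','ee_rot','contact_force','gripper_width')})
for n in('side','top'):
    g=get_image(n);cv2.imwrite(f'pics/{n}0.png',g['color']);print(n,g['mtx'],g['position'],g['orientation'])
E
```

```text
{'clock': 0.0, 'position': array([ 268.71489052, -563.65074554,  244.2074125 ]), 'ee_rot': array([-2.20484308e-01,  9.75389902e-01,  1.06456281e-03, -2.74590492e-04]), 'contact_force': array([0.52269228, 0.16571171, 0.84849518]), 'gripper_width': 85.56527155849525}
side [[439.18873579   0.         319.08246113]
 [  0.         439.18873579 197.75755591]
 [  0.           0.           1.        ]] [-81.59491757 940.69794388 976.03475161] [-0.27354668  0.85630121 -0.41449738  0.14181807]
top [[472.188827     0.         317.72301118]
 [  0.         472.188827   205.04169812]
 [  0.           0.           1.        ]] [ 235.63809766   49.63574461 1508.00809432] [-0.69873526  0.7067805  -0.0804751   0.07585592]
```

View pics/top0.png

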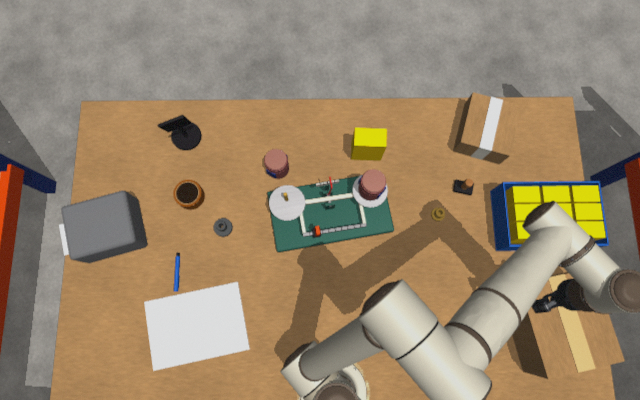

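View pics/side0.png

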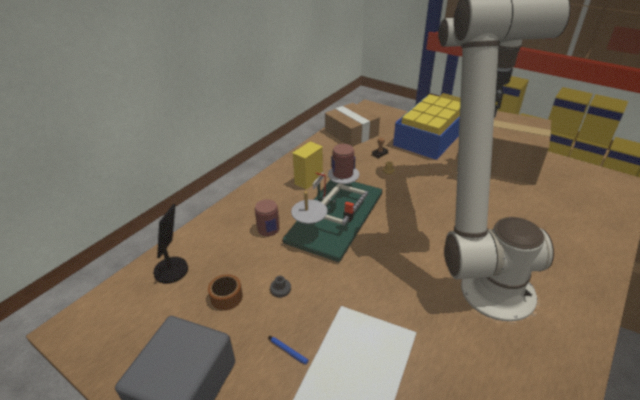

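The top view shows the 300 g weight near (223,227), the 100 g weight near (438,214), the green scale around (331,212), the post tip near (285,197) and the rider near (317,231). I'll zoom in and measure these.

```bash
cat >h.py <<'E'
from bench import *
import cv2,numpy as np
from scipy.spatial.transform import Rotation as R
from scipy.optimize import least_squares
def proj(g,P):
    c=(np.atleast_2d(P)-g['position'])@R.from_quat(g['orientation']).as_matrix()
    q=c@np.array(g['mtx']).T; return q[:,:2]/q[:,2:]
def back(g,uv,z):
    d=R.from_quat(g['orientation']).as_matrix()@np.linalg.inv(g['mtx'])@np.array([*uv,1.])
    o=np.array(g['position']); return o+d*(z-o[2])/d[2]
def crop(g,x0,y0,x1,y1,f,name):
    cv2.imwrite(name,cv2.resize(g['color'][y0:y1,x0:x1],None,fx=f,fy=f,interpolation=cv2.INTER_CUBIC))
E
python3 - <<'E'
from h import *
t=get_image('top');s=get_image('side')
a=cv2.resize(t['color'][145:255,205:405],None,fx=4,fy=4,interpolation=cv2.INTER_CUBIC)
cv2.imwrite('pics/t1.png',a)
crop(s,265,140,395,300,3.7,'pics/s1.png')
for uv in[(223,227),(438,214)]: print(back(t,uv,40))
for g in(t,s):
    b,gr,r=[g['color'][...,i].astype(int) for i in range(3)]
    m=((gr>r+15)&(gr>b)&(r<60)).astype(np.uint8);m=cv2.morphologyEx(m,cv2.MORPH_CLOSE,np.ones((9,9)))
    n,l,st,_=cv2.connectedComponentsWithStats(m);k=1+np.argmax(st[1:,4]);print(st[k])
    c=max(cv2.findContours((l==k).astype(np.uint8),0,2)[0],key=cv2.contourArea);h=cv2.convexHull(c)
    q=cv2.approxPolyN(h,4) if hasattr(cv2,'approxPolyN') else cv2.approxPolyDP(h,5,True)
    q=q.reshape(-1,2);print(q.tolist());print([back(g,p,32).round(0).tolist() for p in q])
E
```

```text
[498.55921667 337.23810964  40.        ]
[ 532.90423088 -343.85788015   40.        ]
[ 271  177  123   75 4020]
[[416, 227], [277, 252], [267, 192], [356, 176]]
[[493.0, -273.0, 32.0], [419.0, 167.0, 32.0], [613.0, 201.0, 32.0], [663.0, -88.0, 32.0]]
[ 303  183   78   75 2303]
[[382, 190], [340, 258], [300, 245], [345, 180]]
[[480.0, -192.0, 32.0], [417.0, 171.0, 32.0], [548.0, 196.0, 32.0], [622.0, -168.0, 32.0]]
```

View pics/t1.png

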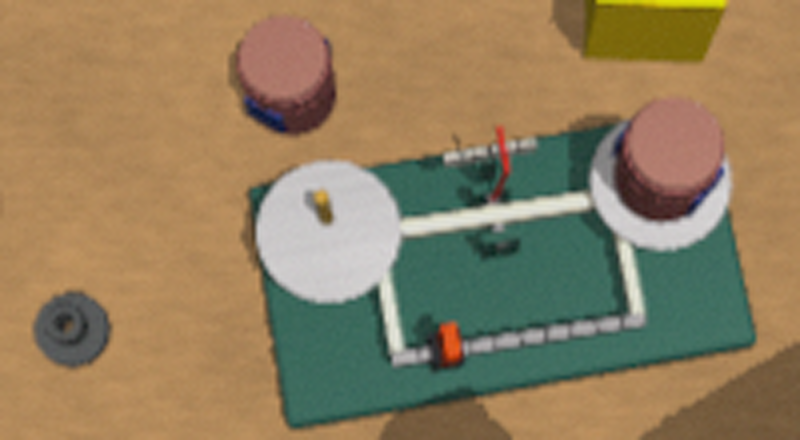

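View pics/s1.png

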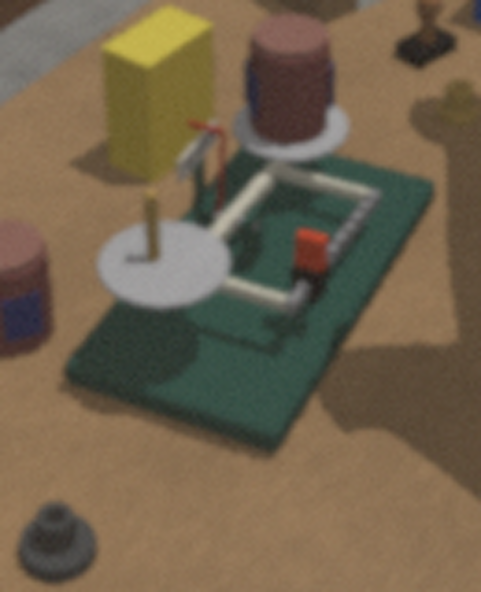

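The crops give plate corners, post (top tip at (285,193), side tip at (306,191)), rider fin, pan ellipses and the weight's collar. I'll fit the scale pose and the weights from both views.

```bash
python3 - <<'E'
from h import *
t=get_image('top');s=get_image('side')
T=lambda x,y:np.array([205+x/4-.4,145+y/4-.4]); S=lambda x,y:np.array([265+x/3.7-.4,140+y/3.7-.4])
# scale frame pts
obs=[(t,(100,190,32),T(252,188)),(t,(-100,190,32),T(292,425)),(t,(-100,-190,32),T(753,342)),
(s,(100,190,32),S(67,370)),(s,(-100,190,32),S(272,440)),(s,(-100,-190,32),S(432,183)),
(t,(0,129.4,123),T(328,231)),(s,(0,129.4,123),S(165,263))]
def W(p,P):
    c,sn=np.cos(p[2]),np.sin(p[2]);P=np.array(P,float);return np.array([p[0]+c*P[0]-sn*P[1],p[1]+sn*P[0]+c*P[1],P[2]])
def res(p): return np.concatenate([proj(g,W(p,P))[0]-uv for g,P,uv in obs])
r=least_squares(res,[530,0,.15],loss='soft_l1');p=r.x
print(p,res(p).reshape(-1,2).round(1).tolist())
def loc(w):
    c,sn=np.cos(p[2]),np.sin(p[2]);d=w[:2]-p[:2];return np.array([c*d[0]+sn*d[1],-sn*d[0]+c*d[1]]).round(1)
for n,g,uv,z in[('posttip',t,T(320,192),191),('posttip',s,S(152,190),191),('postbase',t,T(326,221),123),('postbase',s,S(154,258),123),('pan',t,T(328,231),123),('pan',s,S(165,263),123),('tin',t,T(672,143),197),('tin',s,S(290,33),197),('fin',s,S(313,233),130),('fin',t,T(450,330),130)]:
    b=back(g,uv,z);print(n,b.round(1),loc(b))
for n,g,uv,z in[('300',t,T(68,323),44),('300d',t,T(72,329),16),('300',s,S(55,510),44),('300d',s,S(57,545),14)]: print(n,back(g,uv,z).round(1))
def comp(g,x0,y0,x1,y1):
    c=g['color'][y0:y1,x0:x1];crop(g,x0,y0,x1,y1,10,'pics/x.png')
a=cv2.resize(t['color'][195:235,418:458],None,fx=10,fy=10,interpolation=3)
b=cv2.resize(s['color'][145:185,370:410],None,fx=10,fy=10,interpolation=3)
cv2.imwrite('pics/w100.png',np.hstack([a,b]))
E
```

```text
[5.52466222e+02 3.06747015e+00 1.67880701e-01] [[-2.5, -1.5], [-2.6, 0.1], [0.5, -0.5], [-2.8, -1.7], [0.1, -0.8], [0.6, -0.9], [0.5, 8.4], [7.3, 2.4]]
posttip [569.9 134.  191. ] [ 39.1 126.1]
posttip [568.6 131.2 191. ] [ 37.3 123.7]
postbase [564.6 133.7 123. ] [ 33.8 126.8]
postbase [567.3 134.1 123. ] [ 36.5 126.7]
pan [556.9 132.2 123. ] [ 25.9 126.6]
pan [556.  134.1 123. ] [ 25.3 128.6]
tin [ 602.1 -119.8  197. ] [  28.4 -129.4]
tin [ 603.4 -121.6  197. ] [  29.4 -131.4]
fin [473.   39.2 130. ] [-72.4  48.9]
fin [479.   41.3 130. ] [-66.  50.]
300 [503.2 341.   44. ]
300d [503.4 343.2  16. ]
300 [507.8 341.   44. ]
300d [502.8 347.9  14. ]
```

View pics/w100.png

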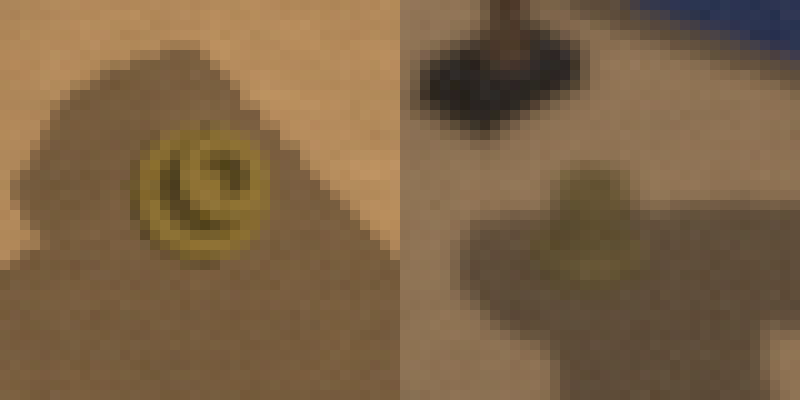

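Post sits about 10–13 mm beyond the pan centre (scale +x); the rider is about +55 mm; the plate is offset, so I take the origin from the pans. The 100 g weight is seen at top (439,211.5). Next I compute the first move.

```bash
cat >>h.py <<'E'
YAW=0.168
def goto(x,y,z,base=None,yaw=YAW):
    """tool-frame turn and shift from measured pose (or base=(pos,R)) to fingers-down pose, tool y along scale y"""
    s=read_state();p,r=(np.array(s['position']),R.from_quat(s['ee_rot'])) if base is None else base
    t=R.from_matrix(np.array([[-np.cos(yaw),-np.sin(yaw),0],[-np.sin(yaw),np.cos(yaw),0],[0,0,-1.]]))
    print('turn',(r.inv()*t).as_rotvec().round(4),'shift',r.inv().apply(np.array([x,y,z])-p).round(1))
    return np.array([x,y,z]),t
E
python3 - <<'E'
from h import *
t=get_image('top')
print(back(t,(438.9,211.6),38),back(t,(437.8,214.1),10))
b=goto(504,342.5,200);print(b[1].as_quat());goto(504,342.5,32,b)
E
```

```text
[ 541.07623946 -347.79614777   38.        ] [ 538.65550469 -351.22738506   10.        ]
turn [ 4.000e-04 -1.000e-04  2.767e-01] shift [-602.3  717.2   45.4]
[-0.08390125  0.99647407  0.          0.        ]
turn [0. 0. 0.] shift [  0.   0. 168.]
```

Emit:
carry_out --pt "0 0 0 -40 47.6 0 1" --pt "0 0 0 -80 95.2 0 1" --pt "0 0 0 -120 142.8 0 1" --pt "0 0 0 -160 190.4 0 1" --pt "0 0 0 -200 238 0 1"

```text
clock: 0.98
position: [347.3, -261.5, 245.6]
ee_rot: [-0.22, 0.975, -0.0, 0.0]
contact_force: [0.6, 0.1, -0.5]
gripper_width: 85.4
grasp_force: 0.0
```

Emit:
carry_out --pt "0 0 0 -40 47.6 0 1" --pt "0 0 0 -80 95.2 0 1" --pt "0 0 0 -120 142.8 0 1" --pt "0 0 0 -160 190.4 0 1" --pt "0 0 0 -200 238 0 1"

```text
clock: 1.6
position: [425.3, 39.8, 245.9]
ee_rot: [-0.221, 0.975, 0.0, 0.001]
contact_force: [1.2, -0.1, -0.1]
gripper_width: 85.4
grasp_force: 0.0
```

Emit:
carry_out --pt "0 0 0.07 -40 47.6 0 1" --pt "0 0 0.14 -80 95.2 10 1" --pt "0 0 0.21 -120 142.8 20 1" --pt "0 0 0.277 -160 190.4 35 1" --pt "0 0 0.277 -200 238 45 1"

```text
clock: 2.22
position: [502.7, 337.7, 200.2]
ee_rot: [-0.084, 0.996, -0.0, -0.0]
contact_force: [-0.0, 0.3, 0.3]
gripper_width: 85.8
grasp_force: 0.0
```

```bash
python3 - <<'E'
from h import *
s=read_state();print(s['clock'],s['position'],s['joints'])
goto(504,342.5,100)
t=get_image('top');g=get_image('side')
a=cv2.resize(t['color'][190:250,190:260],None,fx=6,fy=6,interpolation=3);b=cv2.resize(g['color'][250:310,240:310],None,fx=6,fy=6,interpolation=3)
cv2.imwrite('pics/g1.png',np.hstack([a[:360],b[:360]]))
E
```

```text
2.225 [502.73759771 337.70743082 200.21368744] [ 8.58564784e-01  3.86375682e-01 -1.07514640e-01  9.89911309e-05
 -1.07729343e+00 -2.26163138e+00]
turn [-0.0003 -0.0002 -0.0002] shift [ -2.1   4.5 100.2]
```

Emit:
carry_out --pt "0 0 0 -2 4.5 50 1" --pt "0 0 0 -2 4.5 100 1" --pt "0 0 0 -2 4.5 140 1" --pt "0 0 0 -2 4.5 168 1" --pt "0 0 0 -2 4.5 168 1"

```text
clock: 2.95
position: [502.7, 339.0, 30.7]
ee_rot: [-0.084, 0.996, -0.002, -0.002]
contact_force: [-0.0, -0.2, -0.3]
gripper_width: 85.6
grasp_force: 0.0
```

```bash
python3 - <<'E'
from h import *
s=read_state();print(s['clock'],s['position'],s['contact_force'])
g=get_image('side');t=get_image('top')
a=cv2.resize(t['color'][190:250,190:255],None,fx=6,fy=6,interpolation=3);b=cv2.resize(g['color'][250:310,245:310],None,fx=6,fy=6,interpolation=3)
cv2.imwrite('pics/g2.png',np.hstack([a,b]))
E
```

```text
2.95 [502.70804345 339.03414075  30.67414783] [-0.0096654  -0.1521192  -0.32396474]
```

View pics/g2.png

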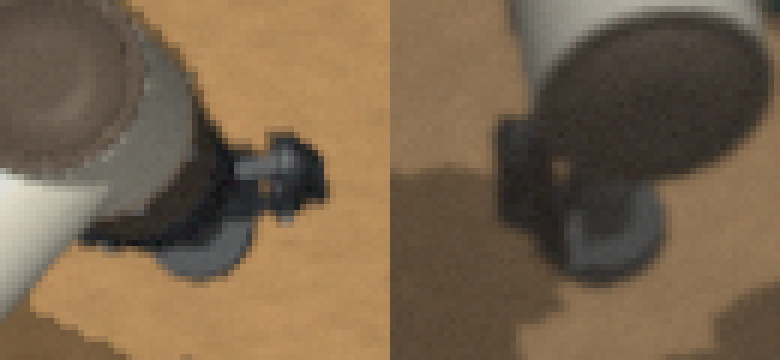

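The top crop shows the disc under the hand with one finger at its right, nothing touched; closing now.

Emit:
carry_out --pt "0 0 0 0 0 0 -0.1" --pt "0 0 0 0 0 0 -0.6" --pt "0 0 0 0 0 0 -1" --pt "0 0 0 0 0 0 -1" --pt "0 0 0 0 0 0 -1"

```text
clock: 3.68
position: [504.9, 342.1, 34.5]
ee_rot: [-0.084, 0.996, 0.001, 0.002]
contact_force: [-1.3, 2.1, 5.0]
gripper_width: 28.4
grasp_force: 58.9
```

Emit:
carry_out --pt "0 0 0 0 0 0 -1" --pt "0 0 0 0 0 -30 -1" --pt "0 0 0 0 0 -60 -1" --pt "0 0 0 0 0 -120 -1" --pt "0 0 0 0 0 -180 -1"

```text
clock: 4.3
position: [502.8, 339.6, 212.9]
ee_rot: [-0.084, 0.996, -0.001, -0.002]
contact_force: [0.9, 1.2, -3.3]
gripper_width: 28.1
grasp_force: 59.8
```

Emit:
carry_out --pt "0 0 0 0 0 -30 -1" --pt "0 0 0 0 0 -30 -1"

```text
clock: 4.55
position: [504.1, 340.9, 244.6]
ee_rot: [-0.084, 0.996, 0.002, 0.001]
contact_force: [0.0, 0.8, -3.3]
gripper_width: 28.1
grasp_force: 59.9
```

```bash
python3 - <<'E'
from h import *
s=read_state();print(s['position'],s['contact_force'])
t=get_image('top');g=get_image('side');s=read_state();print(s['position'])
b=goto(567,134,250); goto(567,134,235,b)
p=np.array(s['position']);print(proj(t,[p+[0,0,-34]]),proj(g,[p+[0,0,-34]]))
a=cv2.resize(t['color'][170:250,190:260],None,fx=5,fy=5,interpolation=3);b=cv2.resize(g['color'][200:280,240:320],None,fx=5,fy=5,interpolation=3)
cv2.imwrite('pics/g3.png',np.hstack([a,b]))
E
```

```text
[504.14122921 340.91894702 244.61311542] [ 0.04528935  0.8404714  -3.34923995]
[502.56908549 339.66401651 240.28797405]
turn [-0.0017 -0.0044 -0.0009] shift [ -29.3 -213.5   -9.5]
turn [0. 0. 0.] shift [ 0.  0. 15.]
[[210.90483264 215.27739839]] [[276.81932321 235.34399413]]
```

Emit:
carry_out --pt "0 0 0 -4 -30 0 -1" --pt "0 0 0 -10 -80 0 -1" --pt "0 0 0 -18 -140 0 -1" --pt "0 0 0 -23 -190 0 -1" --pt "0 0 0 -26 -216 0 -1"

```text
clock: 5.28
position: [564.4, 129.0, 239.2]
ee_rot: [-0.082, 0.997, -0.001, -0.003]
contact_force: [0.9, 0.9, -2.7]
gripper_width: 28.2
grasp_force: 60.0
```

Emit:
carry_out --pt "0 0 0 0 0 0 -1" --pt "0 0 0 0 0 0 -1" --pt "0 0 0 0 0 0 -1" --pt "0 0 0 0 0 0 -1" --pt "0 0 0 0 0 0 -1"

```text
clock: 5.9
position: [565.4, 132.5, 242.8]
ee_rot: [-0.084, 0.996, 0.0, 0.0]
contact_force: [-0.0, 0.4, -2.7]
gripper_width: 27.9
grasp_force: 60.0
```

```bash
python3 - <<'E'
from h import *
s=read_state();print(s['clock'],s['position'],s['contact_force'])
t=get_image('top');g=get_image('side')
p=np.array(s['position']);print(proj(t,[p+[0,0,-33]]),proj(g,[p+[0,0,-33]]))
a=cv2.resize(t['color'][150:240,260:340],None,fx=5,fy=5,interpolation=3);b=cv2.resize(g['color'][150:240,270:350],None,fx=5,fy=5,interpolation=3)
cv2.imwrite('pics/g4.png',np.hstack([a,b]))
E
```

```text
5.9 [565.39304245 132.49891554 242.78525541] [-1.30290608e-04  3.62757236e-01 -2.73224141e+00]
[[284.69102961 192.51735615]] [[306.06219536 186.43365048]]
```

View pics/g4.png

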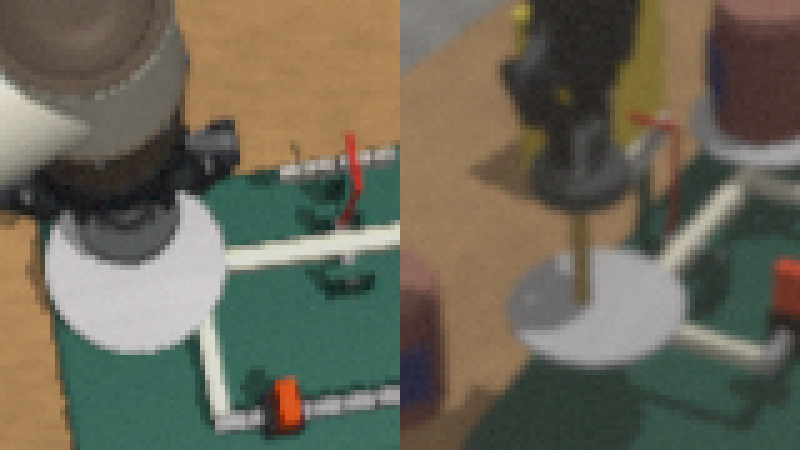

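The side crop shows the disc centre and the post axis aligned (both x≈581), with the tip just below the disc. I'll fit the disc arc in the top view numerically against the post's earlier tip.

```bash
python3 - <<'E'
from h import *
t=get_image('top');s=read_state();p=np.array(s['position']);print(p)
im=cv2.imread('pics/top0.png').astype(float)
# post tip in first picture: brass mask (low blue vs red) on white pan
w=im[185:206,278:294];sat=w[...,2]-w[...,0]
for r in range(4,18): print(185+r,sat[r].astype(int).tolist())
c=t['color'].astype(float).mean(2)
# disc lower arc edge: for columns, subpixel crossing from dark disc to white pan going down
pts=[]
for u in range(277,297):
    col=c[188:212,u];k=np.argmax(np.diff(col));
    if np.diff(col)[k]>25:
        lo,hi=col[max(k-2,0)],col[min(k+3,23)];m=(lo+hi)/2
        j=k-1+np.argmax(col[k-1:k+4]>m);f=(m-col[j-1])/(col[j]-col[j-1]+1e-9);pts.append((u,188+j-1+f))
pts=np.array(pts);print(pts.round(1).tolist())
zb=p[2]-33
a=np.linspace(0,2*np.pi,721)
def res(q):
    e=np.vstack([proj(t,np.c_[q[0]+30*np.cos(a),q[1]+30*np.sin(a),np.full(721,z)]) for z in(zb,zb+16)])
    hull=cv2.convexHull(e.astype(np.float32))
    return [cv2.pointPolygonTest(hull,(float(x),float(y)),True) for x,y in pts]
r=least_squares(res,p[:2],loss='soft_l1',diff_step=1e-3);print(r.x,np.round(res(r.x),1))
E
```

```text
[565.49031056 132.17654423 242.86692086]
189 [4, 2, 3, 2, 1, 0, 1, 2, 2, 2, 1, 1, 2, 2, 2, 3]
190 [1, 2, 2, 2, 3, 2, 2, 1, 1, 1, 1, 1, 2, 2, 0, 1]
191 [3, 2, 1, 2, 2, 2, 2, 9, 5, 2, 0, 0, 2, 3, 4, 2]
192 [1, 2, -1, 0, 2, 14, 31, 58, 30, 7, 2, 3, 0, 1, 2, 2]
193 [1, 2, 1, 0, -1, 50, 113, 134, 94, 17, 2, 2, 3, 2, 0, 3]
194 [2, 3, 2, 0, 1, 54, 125, 137, 125, 22, 4, 3, 4, 1, 2, 2]
195 [1, 2, 3, 3, 1, 32, 96, 117, 98, 30, 5, 3, 1, 1, 0, 2]
196 [1, 2, 1, 1, 0, 6, 45, 79, 71, 33, 5, 2, 1, 1, 0, 3]
197 [1, 2, 2, 2, 2, 2, 27, 64, 67, 41, 5, 4, 1, 1, 2, 2]
198 [2, 2, 1, 1, 2, 2, 18, 56, 63, 63, 10, 5, 1, 2, 2, 2]
199 [2, 2, 1, 1, 2, 2, 14, 44, 64, 67, 17, 6, 4, 3, 1, 2]
200 [2, 2, 4, 1, 2, 1, 7, 24, 48, 41, 9, 3, 2, 3, 5, 2]
201 [2, 4, 2, 2, 1, 2, 2, 10, 14, 14, 3, 3, 1, 3, 1, 2]
202 [2, 2, 3, 4, 5, 3, 2, 2, 1, 0, 2, 3, 2, 1, 1, 4]Traceback (most recent call last):
  File "<stdin>", line 14, in <module>
    return _wrapfunc(a, 'argmax', axis=axis, out=out, **kwds)
    return bound(*args, **kwds)
ValueError: attempt to get argmax of an empty sequence
```

```bash
python3 - <<'E'
from h import *
t=get_image('top');s=read_state();p=np.array(s['position']);print(p)
print('tip',back(t,(284.8,193.7),191))
c=t['color'].astype(float).mean(2)
pts=[]
for u in range(276,298):
    col=c[192:212,u];k=3+int(np.argmax(np.diff(col)[3:-3]))
    if col[k+1]-col[k]>25:
        m=(col[k-2]+col[k+3])/2;f=np.interp(m,col[k-1:k+3],np.arange(k-1,k+3));pts.append((u,192+f))
pts=np.array(pts);print(pts.round(1).tolist())
zb=p[2]-33;a=np.linspace(0,2*np.pi,721)
def res(q):
    e=np.vstack([proj(t,np.c_[q[0]+30*np.cos(a),q[1]+30*np.sin(a),np.full(721,z)]) for z in(zb,zb+16)])
    h=cv2.convexHull(e.astype(np.float32))
    return [cv2.pointPolygonTest(h,(float(x),float(y)),True) for x,y in pts]
r=least_squares(res,p[:2],loss='soft_l1',diff_step=1e-3);print(r.x,np.round(res(r.x),1))
E
```

```text
[565.52134352 132.07233629 242.85713053]
tip [566.65640817 133.37324638 191.        ]
[[276.0, 200.5], [277.0, 200.4], [278.0, 200.7], [279.0, 201.4], [280.0, 201.9], [281.0, 202.0], [282.0, 202.3], [283.0, 202.5], [284.0, 202.6], [285.0, 202.7], [286.0, 202.7], [287.0, 202.7], [288.0, 202.2], [289.0, 201.8], [290.0, 201.7], [291.0, 200.9], [292.0, 199.9], [293.0, 198.9], [294.0, 197.6], [295.0, 195.3]]
[565.26082817 132.70878223] [-1.2 -0.4  0.   0.   0.   0.3  0.3  0.3  0.2  0.1  0.1 -0.1  0.1  0.1
 -0.3 -0.2 -0.1 -0.1 -0.2 -0.2]
```

Emit:
carry_out --pt "0 0 0 -1 0.4 5 -1" --pt "0 0 0 -1 0.4 10 -1" --pt "0 0 0 -1 0.4 14 -1" --pt "0 0 0 -1 0.4 17 -1" --pt "0 0 0 -1 0.4 19 -1"

```text
clock: 6.72
position: [566.5, 132.4, 223.5]
ee_rot: [-0.084, 0.996, -0.0, -0.0]
contact_force: [-0.1, 0.6, -2.6]
gripper_width: 27.9
grasp_force: 60.0
```

Emit:
carry_out --pt "0 0 0 0 0 2 -1" --pt "0 0 0 0 0 4 -1" --pt "0 0 0 0 0 6 -1" --pt "0 0 0 0 0 8 -1" --pt "0 0 0 0 0 8 -1"

```text
clock: 7.35
position: [566.4, 132.5, 215.6]
ee_rot: [-0.084, 0.996, -0.0, -0.0]
contact_force: [0.5, -0.6, -3.0]
gripper_width: 28.2
grasp_force: 60.0
```

```bash
python3 - <<'E'
from h import *
s=read_state();print(s['clock'],s['position'],s['contact_force'],s['wrist_torque'])
t=get_image('top');g=get_image('side')
a=cv2.resize(t['color'][170:250,260:340],None,fx=5,fy=5,interpolation=3);b=cv2.resize(g['color'][160:240,270:350],None,fx=5,fy=5,interpolation=3)
cv2.imwrite('pics/g5.png',np.hstack([a,b]))
E
```

```text
7.35 [566.38740037 132.47182417 215.59096436] [ 0.47233094 -0.62141683 -3.01381401] [-0.01097836 -0.04442889 -0.00918172]
```

View pics/g5.png

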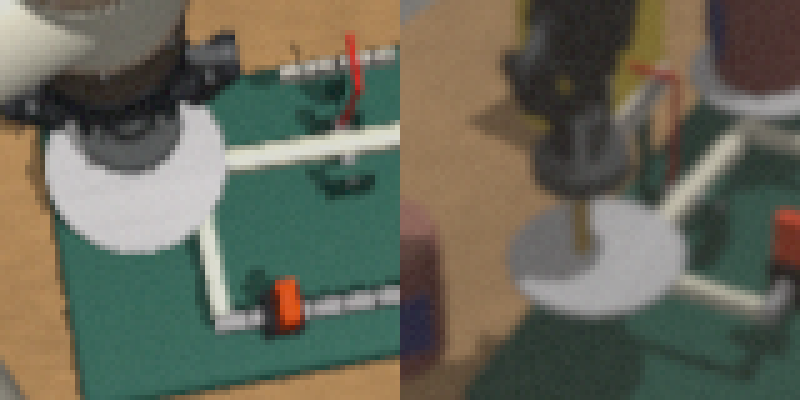

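The side crop shows the tip inside the bore (bottom ≈8 mm below the tip) with the pan not pushed down and no force change: threaded. Lowering.

Emit:
carry_out --pt "0 0 0 0 0 6 -1" --pt "0 0 0 0 0 14 -1" --pt "0 0 0 0 0 24 -1" --pt "0 0 0 0 0 34 -1" --pt "0 0 0 0 0 44 -1"

```text
clock: 8.07
position: [566.4, 132.5, 170.9]
ee_rot: [-0.084, 0.996, -0.0, -0.0]
contact_force: [0.3, 0.4, -3.8]
gripper_width: 27.9
grasp_force: 60.0
```

Emit:
carry_out --pt "0 0 0 0 0 3 -1" --pt "0 0 0 0 0 6 -1" --pt "0 0 0 0 0 9 -1" --pt "0 0 0 0 0 12 -1" --pt "0 0 0 0 0 12 -1"

```text
clock: 8.7
position: [566.4, 132.5, 159.6]
ee_rot: [-0.084, 0.996, -0.0, -0.0]
contact_force: [0.9, 0.1, -3.1]
gripper_width: 27.9
grasp_force: 60.0
```

Emit:
carry_out --pt "0 0 0 0 0 1 -1" --pt "0 0 0 0 0 2 -1" --pt "0 0 0 0 0 3 -1" --pt "0 0 0 0 0 4 -1" --pt "0 0 0 0 0 4 -1"

```text
clock: 9.32
position: [566.5, 132.6, 156.0]
ee_rot: [-0.084, 0.996, 0.0, 0.0]
contact_force: [-1.1, 0.6, -0.6]
gripper_width: 27.6
grasp_force: 60.3
```

Emit:
carry_out --pt "0 0 0 0 0 0.5 -1" --pt "0 0 0 0 0 1 -1" --pt "0 0 0 0 0 1.5 -1" --pt "0 0 0 0 0 2 -1" --pt "0 0 0 0 0 2 -1"

```text
clock: 9.95
position: [566.6, 132.7, 153.8]
ee_rot: [-0.084, 0.996, 0.0, 0.0]
contact_force: [-1.7, 2.0, 0.3]
gripper_width: 28.0
grasp_force: 60.4
```

Emit:
carry_out --pt "0 0 0 0 0 2 -1" --pt "0 0 0 0 0 4 -1" --pt "0 0 0 0 0 6 -1" --pt "0 0 0 0 0 8 -1" --pt "0 0 0 0 0 8 -1"

```text
clock: 10.58
position: [566.6, 132.8, 145.6]
ee_rot: [-0.084, 0.996, 0.0, 0.0]
contact_force: [-1.9, 4.3, -1.1]
gripper_width: 27.9
grasp_force: 60.3
```

Emit:
carry_out --pt "0 0 0 0 0 0 -1" --pt "0 0 0 0 0 0 -1" --pt "0 0 0 0 0 0 -1" --pt "0 0 0 0 0 0 -1"

```text
clock: 11.08
position: [566.6, 132.7, 145.9]
ee_rot: [-0.084, 0.996, 0.0, 0.0]
contact_force: [-1.3, 4.5, -0.5]
gripper_width: 27.9
grasp_force: 60.4
```

```bash
python3 - <<'E'
from h import *
for i in range(6):
    get_image('top');s=read_state();print(s['position'].round(1),s['contact_force'].round(2))
E
```

```text
[566.6 132.7 145.9] [-0.89  5.29 -0.12]
[566.6 132.7 145.9] [-1.75  4.69  0.44]
[566.6 132.7 145.9] [-1.56  5.37  0.28]
[566.6 132.7 145.9] [-2.17  5.33 -0.16]
[566.6 132.7 145.8] [-1.69  5.65 -0.26]
[566.6 132.7 145.9] [-2.02  5.2  -0.19]
```

Emit:
carry_out --pt "0 0 0 0.3 0.5 0 -1" --pt "0 0 0 0.5 1 0 -1" --pt "0 0 0 0.5 1 0 -1" --pt "0 0 0 0.5 1 0 -1"

```text
clock: 11.88
position: [566.3, 133.0, 146.0]
ee_rot: [-0.084, 0.996, -0.0, 0.0]
contact_force: [2.7, 0.6, -0.1]
gripper_width: 27.7
grasp_force: 60.2
```

```bash
python3 - <<'E'
from h import *
for i in range(6):
    g=get_image('side');s=read_state();print(s['position'].round(1),s['contact_force'].round(2))
crop(g,260,140,400,260,5,'pics/s6.png')
E
```

```text
[566.2 133.  146. ] [ 1.56 -0.71 -0.66]
[566.1 133.  145.9] [ 2.59 -0.37 -0.03]
[566.1 133.  145.9] [ 2.3  -0.12 -0.74]
[566.  133.1 145.9] [ 2.44 -1.11 -0.81]
[566.  133.1 145.8] [ 2.33 -0.79 -0.4 ]
[565.9 133.1 145.8] [ 2.31 -0.63 -0.23]
```

View pics/s6.png

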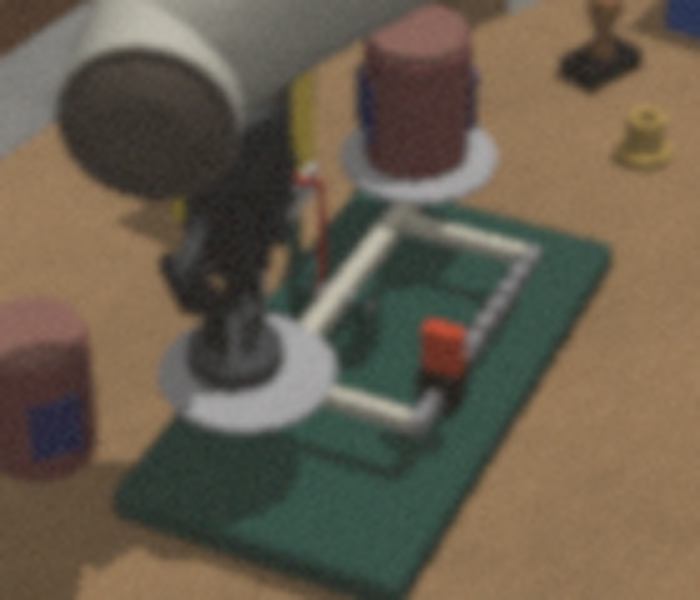

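The weight sits flat on the pan, with the beam about level while held. I'll keep lowering to avoid a fall.

Emit:
carry_out --pt "0 0 0 -0.4 0 2 -1" --pt "0 0 0 -0.4 0 4 -1" --pt "0 0 0 -0.4 0 6 -1" --pt "0 0 0 -0.4 0 8 -1" --pt "0 0 0 -0.4 0 8 -1"

```text
clock: 12.8
position: [565.8, 133.3, 137.4]
ee_rot: [-0.084, 0.996, -0.0, -0.001]
contact_force: [1.4, -1.3, -0.1]
gripper_width: 27.7
grasp_force: 60.2
```

Emit:
carry_out --pt "0 0 0 0 0 1 -1" --pt "0 0 0 0 0 2 -1" --pt "0 0 0 0 0 3 -1" --pt "0 0 0 0 0 3 -1"

```text
clock: 13.3
position: [565.9, 133.4, 134.6]
ee_rot: [-0.084, 0.996, -0.0, -0.0]
contact_force: [0.2, -2.6, -0.7]
gripper_width: 28.1
grasp_force: 60.3
```

```bash
python3 - <<'E'
from h import *
for i in range(5):
    g=get_image('side');s=read_state();print(s['position'].round(1),s['contact_force'].round(2))
E
```

```text
[565.9 133.4 134.6] [-0.61 -2.45  0.24]
[565.9 133.4 134.7] [-0.13 -2.01  0.03]
[565.9 133.4 134.7] [-1.33 -2.05  0.27]
[565.9 133.4 134.7] [-0.55 -3.04 -0.29]
[566.  133.4 134.7] [-1.33 -1.85  0.58]
```

Emit:
carry_out --pt "0 0 0 0 -0.4 0 -1" --pt "0 0 0 0 -0.4 0 -0.2" --pt "0 0 0 0 -0.4 0 0.3" --pt "0 0 0 0 -0.4 0 0.7" --pt "0 0 0 0 -0.4 0 0.8"

```text
clock: 14.18
position: [566.4, 133.2, 134.9]
ee_rot: [-0.084, 0.996, 0.0, 0.0]
contact_force: [0.2, 0.5, -0.2]
gripper_width: 76.9
grasp_force: 0.0
```

Emit:
carry_out --pt "0 0 0 0 0 -10 0.8" --pt "0 0 0 0 0 -30 0.8" --pt "0 0 0 0 0 -60 0.8" --pt "0 0 0 0 0 -90 0.8" --pt "0 0 0 0 0 -110 0.8"

```text
clock: 14.8
position: [566.8, 133.2, 247.4]
ee_rot: [-0.084, 0.996, 0.0, 0.002]
contact_force: [0.2, 0.3, 0.4]
gripper_width: 76.8
grasp_force: 0.0
```

Emit:
carry_out --pt "0 0 0 50 0 0 0.8" --pt "0 0 0 100 0 0 0.8" --pt "0 0 0 150 0 0 0.8" --pt "0 0 0 150 0 0 0.8" --pt "0 0 0 150 0 0 0.8"

```text
clock: 15.42
position: [419.2, 108.4, 245.9]
ee_rot: [-0.084, 0.996, 0.001, 0.001]
contact_force: [0.1, -0.3, 0.4]
gripper_width: 76.7
grasp_force: 0.0
```

```bash
python3 - <<'E'
from h import *
t=get_image('top');g=get_image('side');s=read_state();print(s['clock'],s['position'],s['contact_force'])
a=cv2.resize(t['color'][140:260,260:400],None,fx=3,fy=3,interpolation=3);b=cv2.resize(g['color'][140:260,270:390],None,fx=3,fy=3,interpolation=3)
cv2.imwrite('pics/g7.png',np.hstack([a,b])); cv2.imwrite('pics/side7.png',g['color'])
E
```

```text
15.525 [419.50102744 108.50089074 245.18411974] [0.03207718 0.6340801  0.40475729]
```

View pics/g7.png

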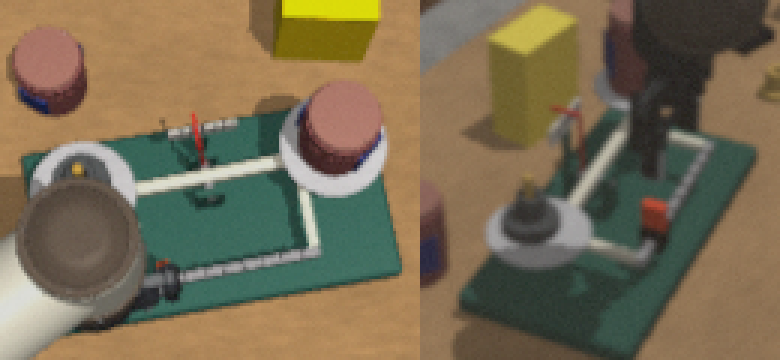

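The weight is on the post and the pan sits clearly lower (side view pan centre ≈ (309,217) versus (309.6,211) before), so the tin lifts and the 100 g weight is not needed. I'll build a numeric tilt gauge from the pan's lower edge (no more picture views).

```bash
cat >>h.py <<'E'
C=np.array([556.5,133.6]); REF=cv2.imread('pics/side0.png')
def arc(im,cols=range(300,320)):
    """subpixel rows of the post pan's near edge (white above, dark below) per column"""
    c=cv2.GaussianBlur(im,(3,3),0).astype(float).mean(2);o=[]
    for u in cols:
        col=c[214:242,u];d=-np.diff(col);k=2+int(np.argmax(d[2:-3]));
        m=(col[k-2]+col[k+3])/2;o.append(214+np.interp(-m,-col[k-1:k+3],np.arange(k-1,k+3)))
    return np.array(o)
def tilt(g,n=4):
    ims=[g['color']]+[get_image('side')['color'] for _ in range(n-1)]
    a=arc(np.mean(ims,0).astype(np.float32));d=np.median(a-arc(REF))
    k=(proj(g,[*C,97])[0]-proj(g,[*C,123])[0])[1]/26
    return 0.1-d/k/130, d, np.std(a-arc(REF))
def fin(g):
    b,gr,r=[g['color'][...,i].astype(float) for i in range(3)]
    m=((r>110)&(r>2.2*gr)&(r>2.2*b)).astype(np.uint8);m[:180]=0
    n,l,st,ce=cv2.connectedComponentsWithStats(m);k=1+np.argmax(st[1:,4]);return st[k],ce[k]
E
python3 - <<'E'
from h import *
g=get_image('side');print(tilt(g))
g0=dict(g,color=REF)
for q in(g0,g):
    st,ce=fin(q);print(st,ce)
# expected fin centre pix (16 mm below top) against rider position r and tilt
O=np.array([578,7.4]);c,s=np.cos(YAW),np.sin(YAW)
def P(x,y,z):return np.array([O[0]+c*x-s*y,O[1]+s*x+c*y,z])
def finw(r,th,h=33):return P(-100,r*np.cos(th)-h*np.sin(th),75+r*np.sin(th)+h*np.cos(th))
for th in(.1,0,-.1):
    for r in(50,55,60,65):print(th,r,proj(g,[finw(r,th)]).round(1),finw(r,th,49).round(1))
E
```

```text
(np.float64(-0.09674573696109456), np.float64(6.395549461857016), np.float64(2.677291350139128))
[346 203   7   4  18] [349.33333333 204.22222222]
[345 207   7   4  19] [347.68421053 208.52631579]
0.1 50 [[349.9 206.6]] [471.9  34.9 128.7]
0.1 55 [[349.3 207.4]] [471.1  39.8 129.2]
0.1 60 [[348.6 208.2]] [470.2  44.7 129.7]
0.1 65 [[348. 209.]] [469.4  49.6 130.2]
0 50 [[349.4 208.4]] [471.  40. 124.]
0 55 [[348.8 209.4]] [470.2  44.9 124. ]
0 60 [[348.1 210.3]] [469.4  49.8 124. ]
0 65 [[347.5 211.2]] [468.5  54.8 124. ]
-0.1 50 [[349.  210.3]] [470.3  44.6 118.8]
-0.1 55 [[348.3 211.3]] [469.4  49.5 118.3]
-0.1 60 [[347.7 212.4]] [468.6  54.4 117.8]
-0.1 65 [[347.  213.5]] [467.8  59.3 117.3]
```

```bash
python3 - <<'E'
from h import *
s=read_state();print(s['position'],s['gripper_width'])
b=goto(469,49.5,160);goto(469,49.5,120,b)
# top-view evidence for fin: saved crop from first picture
im=cv2.imread('pics/top0.png').astype(float);r=im[...,2]-im[...,1]
print(r[222:240,308:326].astype(int))
t=get_image('top');O=np.array([578,7.4]);c,s_=np.cos(YAW),np.sin(YAW)
for R_ in(50,55,60):
  y=R_-4.9;print(R_,[proj(t,[[O[0]+c*x-s_*y,O[1]+s_*x+c*y,129.3]])[0].round(1).tolist() for x in(-113,-87)])
E
```

```text
[418.98967656 108.16771535 244.46413412] 77.15358890505644
turn [-0.0004 -0.0007 -0.0007] shift [-39.6 -66.1  84.5]
turn [0. 0. 0.] shift [ 0.  0. 40.]
[[-47 -46 -47 -47 -49 -45 -49 -47 -46 -47 -47 -44 -46 -45 -42 -45 -46 -45]
 [-47 -47 -43 -40 -39 -50 -48 -43 -49 -46 -44 -44 -46 -47 -46 -47 -47 -46]
 [-50 -42 -34 -29 -28 -42 -46 -45 -50 -45 -45 -47 -48 -47 -48 -46 -47 -47]
 [-47 -36 -31 -29 -29 -37 -39 -13  -3  30  35 -19 -45 -49 -47 -44 -45 -44]
 [-42 -31 -27 -30 -29 -25 -20  89  98 113 115  23 -46 -49 -46 -47 -43 -45]
 [-34 -28 -32 -29 -25 -25   7 119 135 137 135  64 -36 -46 -45 -45 -42 -41]
 [-40 -30 -27 -25 -15  -8  36  98 130 137 135  83 -19 -40 -40 -39 -34 -27]
 [-45 -34 -27 -22  -1   4  31  68 124 133 136 103  23 -21 -19 -18 -17  -5]
 [-43 -30 -28 -17  -4   4  22  52 125 133 137 130  42  -1  -1  -3   0   1]
 [-27 -22 -22  -7   4   1  20  50 130 134 132 133  44   3   3   5   4   2]
 [  0  -2  -2   2   1   3   9  52 124 133 134 132  51   2   4   4   2   0]
 [  3   1   4   3   3   1   3  50 107 135 135 133  60  -2 -10 -16 -19 -29]
 [  3   4   2   1   1   2   0  37  85 116 115 102  37 -22 -36 -43 -48 -46]
 [ -2  -1  -3  -6  -2   0   3  24  58  67  70  37   5 -35 -46 -43 -45 -48]
 [-35 -35 -38 -35 -23   0   4  20  30  21   9  -7 -26 -45 -47 -47 -47 -46]
 [-46 -47 -47 -46 -34 -21 -24 -31 -28 -31 -35 -37 -44 -47 -47 -46 -46 -45]
 [-45 -43 -44 -45 -41 -35 -41 -47 -45 -46 -47 -47 -48 -46 -45 -47 -46 -46]
 [-42 -47 -47 -44 -46 -46 -45 -47 -46 -48 -48 -47 -45 -47 -46 -45 -46 -48]]
50 [[320.0, 233.8], [318.4, 225.3]]
55 [[318.3, 234.1], [316.8, 225.5]]
60 [[316.7, 234.4], [315.1, 225.8]]
```

Emit:
carry_out --pt "0 0 0 0 0 0 -0.3" --pt "0 0 0 0 0 0 -0.3" --pt "0 0 0 0 0 0 -0.3"

```text
clock: 16.15
position: [418.4, 108.0, 244.8]
ee_rot: [-0.084, 0.996, -0.0, -0.0]
contact_force: [0.1, -0.4, 0.1]
gripper_width: 29.7
grasp_force: 0.0
```

Emit:
carry_out --pt "0 0 0 -20 -33 20 -0.3" --pt "0 0 0 -40 -66 50 -0.3" --pt "0 0 0 -40 -66 70 -0.3" --pt "0 0 0 -40 -66 84 -0.3" --pt "0 0 0 -40 -66 84 -0.3"

```text
clock: 16.77
position: [468.3, 49.6, 160.1]
ee_rot: [-0.084, 0.996, -0.0, -0.001]
contact_force: [0.4, -0.6, 0.3]
gripper_width: 29.7
grasp_force: 0.0
```

Emit:
carry_out --pt "0 0 0 0 0 6 -0.3" --pt "0 0 0 0 0 12 -0.3" --pt "0 0 0 0 0 18 -0.3" --pt "0 0 0 0 0 24 -0.3" --pt "0 0 0 0 0 24 -0.3"

```text
clock: 17.4
position: [468.5, 49.5, 136.2]
ee_rot: [-0.084, 0.996, -0.0, -0.001]
contact_force: [0.5, -0.6, -0.2]
gripper_width: 30.1
grasp_force: 0.0
```

```bash
python3 - <<'E'
from h import *
s=read_state();print(s['clock'],s['position'],s['contact_force'],s['gripper_width'])
goto(469,49.5,120);g=get_image('side');print(tilt(g),fin(g))
E
```

```text
17.4 [468.50644373  49.49423491 136.2214624 ] [ 0.51941312 -0.64043899 -0.18316691] 30.076770176088008
turn [-0.0003 -0.0013 -0.0002] shift [-0.5 -0.1 16.2]Traceback (most recent call last):
  File "<stdin>", line 3, in <module>
  File "h.py", line 36, in fin
    n,l,st,ce=cv2.connectedComponentsWithStats(m);k=1+np.argmax(st[1:,4]);return st[k],ce[k]
                                                      ~~~~~~~~~^^^^^^^^^^
    return _wrapfunc(a, 'argmax', axis=axis, out=out, **kwds)
    return bound(*args, **kwds)
ValueError: attempt to get argmax of an empty sequence
```

Emit:
carry_out --pt "0 0 0 0 0 5 -0.3" --pt "0 0 0 0 0 10 -0.3" --pt "0 0 0 0 0 14 -0.3" --pt "0 0 0 0 0 16 -0.3" --pt "0 0 0 0 0 16 -0.3"

```text
clock: 18.23
position: [468.8, 49.6, 120.6]
ee_rot: [-0.084, 0.996, -0.0, -0.0]
contact_force: [-0.1, -0.4, 0.7]
gripper_width: 30.0
grasp_force: 0.0
```

Emit:
carry_out --pt "0 0 0 0 -1.5 0 -0.3" --pt "0 0 0 0 -3 0 -0.3" --pt "0 0 0 0 -4.5 0 -0.3" --pt "0 0 0 0 -6 0 -0.3" --pt "0 0 0 0 -7 0 -0.3"

```text
clock: 18.85
position: [470.0, 42.6, 120.8]
ee_rot: [-0.084, 0.996, 0.0, 0.0]
contact_force: [-0.9, 1.1, 0.2]
gripper_width: 29.8
grasp_force: 0.0
```

Emit:
carry_out --pt "0 0 0 0 -1 0 -0.3" --pt "0 0 0 0 -2 0 -0.3" --pt "0 0 0 0 -3 0 -0.3" --pt "0 0 0 0 -4 0 -0.3" --pt "0 0 0 0 -5 0 -0.3"

```text
clock: 19.48
position: [470.9, 37.9, 120.9]
ee_rot: [-0.084, 0.996, 0.0, 0.0]
contact_force: [-0.6, 1.5, 1.1]
gripper_width: 29.6
grasp_force: 0.9
```

```bash
python3 - <<'E'
from h import *
g=get_image('side');print(tilt(g));s=read_state();print(s['clock'],s['position'],s['contact_force'],s['gripper_width'])
E
```

```text
(np.float64(-0.09972457375823462), np.float64(6.492381537454548), np.float64(0.19944636378174213))
19.675 [470.88469648  37.80645178 120.7905767 ] [-0.82092487  0.2348914   1.53738247] 29.72501739818117
```

Emit:
carry_out --pt "0 0 0 0 -1 0 -0.3" --pt "0 0 0 0 -2 0 -0.3" --pt "0 0 0 0 -3 0 -0.3" --pt "0 0 0 0 -4 0 -0.3" --pt "0 0 0 0 -5 0 -0.3"

```text
clock: 20.3
position: [471.8, 32.8, 120.8]
ee_rot: [-0.084, 0.996, 0.0, 0.0]
contact_force: [-0.1, 1.8, 1.3]
gripper_width: 29.6
grasp_force: 0.9
```

```bash
python3 - <<'E'
from h import *
g=get_image('side');print(tilt(g,2));s=read_state();print(s['clock'],s['position'],s['contact_force'],s['gripper_width'])
E
```

```text
(np.float64(-0.09436980417362992), np.float64(6.318315790139479), np.float64(0.19603881894543615))
20.4 [471.72101313  32.63925531 120.72095267] [-0.25027971  0.09297122  0.04240596] 29.552936717783698
```

Emit:
carry_out --pt "0 0 0 0 -1 0 -0.3" --pt "0 0 0 0 -2 0 -0.3" --pt "0 0 0 0 -3 0 -0.3" --pt "0 0 0 0 -4 0 -0.3" --pt "0 0 0 0 -5 0 -0.3"

```text
clock: 21.02
position: [472.6, 27.9, 120.8]
ee_rot: [-0.084, 0.996, 0.0, 0.0]
contact_force: [-0.6, 2.0, 1.6]
gripper_width: 29.9
grasp_force: 0.8
```

```bash
python3 - <<'E'
from h import *
g=get_image('side');print(tilt(g,2));s=read_state();print(s['clock'],s['position'],s['contact_force'],s['gripper_width'])
E
```

```text
(np.float64(-0.04236682613468126), np.float64(4.627871954613184), np.float64(0.17718612764261354))
21.125 [472.35486403  27.6494768  120.65375679] [-0.73983536 -0.97511599  0.23587528] 29.870338653551833
```

Emit:
carry_out --pt "0 0 0 0 -1 0 -0.3" --pt "0 0 0 0 -2 0 -0.3" --pt "0 0 0 0 -3 0 -0.3" --pt "0 0 0 0 -4 0 -0.3" --pt "0 0 0 0 -5 0 -0.3"

```text
clock: 21.75
position: [473.4, 23.0, 120.8]
ee_rot: [-0.084, 0.996, 0.0, 0.0]
contact_force: [0.6, 0.4, 1.0]
gripper_width: 30.0
grasp_force: 0.8
```

```bash
python3 - <<'E'
from h import *
g=get_image('side');print(tilt(g,2));s=read_state();print(s['clock'],s['position'],s['contact_force'],s['gripper_width'])
E
```

```text
(np.float64(-0.01015060389131879), np.float64(3.5806297321687595), np.float64(0.17907990841484708))
21.85 [473.4287794   22.89004471 120.77249109] [-0.21935736  1.77929887  1.36158812] 30.05589941735112
```

Emit:
carry_out --pt "0 0 0 0 2 0 -0.3" --pt "0 0 0 0 4 0 -0.3" --pt "0 0 0 0 6 0 -0.3" --pt "0 0 0 0 8 0 -0.3" --pt "0 0 0 0 9 0 -0.3"

```text
clock: 22.48
position: [471.8, 32.0, 120.8]
ee_rot: [-0.084, 0.996, -0.0, -0.0]
contact_force: [-0.3, 0.1, 0.0]
gripper_width: 29.8
grasp_force: 0.0
```

Emit:
carry_out --pt "0 0 0 0 0 0 -0.3" --pt "0 0 0 0 0 0 -0.3" --pt "0 0 0 0 0 0 -0.3" --pt "0 0 0 0 0 0 -0.3" --pt "0 0 0 0 0 0 -0.3"

```text
clock: 23.1
position: [471.9, 31.8, 120.8]
ee_rot: [-0.084, 0.996, -0.0, -0.0]
contact_force: [0.1, -0.3, -0.2]
gripper_width: 30.3
grasp_force: 0.0
```

Emit:
carry_out --pt "0 0 0 0 0 0 -0.3" --pt "0 0 0 0 0 0 -0.3" --pt "0 0 0 0 0 0 -0.3" --pt "0 0 0 0 0 0 -0.3" --pt "0 0 0 0 0 0 -0.3"

```text
clock: 23.72
position: [471.9, 31.9, 120.8]
ee_rot: [-0.084, 0.996, 0.0, -0.0]
contact_force: [0.4, -0.0, 0.1]
gripper_width: 30.0
grasp_force: 0.0
```

```bash
python3 - <<'E'
from h import *
for i in range(3):
    g=get_image('side');print(tilt(g))
s=read_state();print(s['clock'],s['position'],s['contact_force'],s['gripper_width'])
E
```

```text
(np.float64(-0.010439721648171932), np.float64(3.590027988734903), np.float64(0.16264085095485017))
(np.float64(-0.01005009705278688), np.float64(3.577362589169809), np.float64(0.14991796854711706))
(np.float64(-0.010388832729895006), np.float64(3.588373759276479), np.float64(0.1608563681897851))
24.325 [471.8367541   31.8839207  120.77466256] [-0.24818981 -0.01034697 -0.22300921] 29.93007005285746
```

```bash
python3 - <<'E'
from h import *
ims=[get_image('side')['color'] for _ in range(4)];now=np.mean(ims,0).astype(np.float32)
tn=np.mean([get_image('top')['color'] for _ in range(4)],0).astype(np.float32)
s7=cv2.imread('pics/side7.png').astype(np.float32)
a0,a7,an=arc(REF),arc(s7),arc(now)
print('pan',np.round(a7-a0,2),np.round(an-a0,2),np.median((an-a0)/(np.median(a7-a0))))
def red(im,y0,y1,x0,x1):
    w=im[y0:y1,x0:x1].astype(float);r=np.clip(w[...,2]-np.maximum(w[...,1],w[...,0])-25,0,None)
    yy,xx=np.mgrid[y0:y1,x0:x1];return (r*xx).sum()/r.sum(),(r*yy).sum()/r.sum(),r.sum()
for n,im in(('+',REF),('-',s7),('now',now)): print(n,red(im,168,186,310,325),red(im,168,177,310,330))
for n,im in(('+',cv2.imread('pics/top0.png')),('now',tn)): print(n,red(im,172,200,320,340))
E
```

```text
pan [ 6.25  6.44  6.47  6.37  6.43  6.45  6.41  6.47  6.48  6.52  6.52  6.35
  6.35  6.42  6.4   6.52 -0.26 -0.03  0.82  1.44] [3.27 3.14 3.37 3.39 3.55 3.57 3.61 3.55 3.55 3.58 3.63 3.66 3.54 3.54
 3.5  3.61 3.65 3.62 3.81 3.51] 0.5535196947150118
+ (np.float64(321.0201680672269), np.float64(175.75294117647059), np.float64(595.0)) (np.float64(321.0470809792844), np.float64(173.6572504708098), np.float64(531.0))
- (np.float64(319.60137457044675), np.float64(177.8316151202749), np.float64(873.0)) (np.float64(318.14473684210526), np.float64(175.05526315789473), np.float64(380.0))
now (np.float64(320.1859086152773), np.float64(176.64039065224975), np.float64(716.75)) (np.float64(319.0448780487805), np.float64(174.9878048780488), np.float64(512.5))
+ (np.float64(329.4836028751123), np.float64(178.9467654986523), np.float64(4452.0))
now (np.float64(328.211629400432), np.float64(178.8670091657423), np.float64(4282.25))
```

Emit:
carry_out --pt "0 0 0 0 -3 0 -0.3" --pt "0 0 0 0 -6 0 -0.3" --pt "0 0 0 0 -8 0 -0.3" --pt "0 0 0 0 -9 0 -0.3" --pt "0 0 0 0 -9.6 0 -0.3"

```text
clock: 25.35
position: [473.4, 22.5, 120.9]
ee_rot: [-0.084, 0.996, 0.0, 0.0]
contact_force: [-1.2, 0.4, 1.3]
gripper_width: 30.0
grasp_force: 0.8
```

Emit:
carry_out --pt "0 0 0 0 -0.4 0 -0.3" --pt "0 0 0 0 -0.8 0 -0.3" --pt "0 0 0 0 -1.2 0 -0.3" --pt "0 0 0 0 -1.2 0 -0.3" --pt "0 0 0 0 -1.2 0 -0.3"

```text
clock: 25.98
position: [473.7, 21.2, 120.8]
ee_rot: [-0.084, 0.996, -0.0, 0.0]
contact_force: [-0.2, 0.8, 1.3]
gripper_width: 29.9
grasp_force: 0.4
```

Emit:
carry_out --pt "0 0 0 0 2 0 -0.3" --pt "0 0 0 0 5 0 -0.3" --pt "0 0 0 0 9 0 -0.3" --pt "0 0 0 0 9 0 -0.3" --pt "0 0 0 0 9 0 -0.3"

```text
clock: 26.6
position: [472.1, 30.2, 120.8]
ee_rot: [-0.084, 0.996, -0.0, -0.0]
contact_force: [0.1, -0.0, -0.4]
gripper_width: 29.7
grasp_force: 0.0
```

Emit:
carry_out --pt "0 0 0 0 0 0 -0.3" --pt "0 0 0 0 0 0 -0.3" --pt "0 0 0 0 0 0 -0.3" --pt "0 0 0 0 0 0 -0.3" --pt "0 0 0 0 0 0 -0.3"

```text
clock: 27.22
position: [472.2, 30.1, 120.8]
ee_rot: [-0.084, 0.996, 0.0, 0.0]
contact_force: [0.4, -0.5, 0.1]
gripper_width: 29.7
grasp_force: 0.0
```

```bash
python3 - <<'E'
from h import *
s=read_state();print(s['clock'],s['position'],s['contact_force'])
for i in range(3):
    now=np.mean([get_image('side')['color'] for _ in range(6)],0).astype(np.float32)
    f=np.median(arc(now)-arc(REF))/6.44;print('tilt',0.1-0.2*f)
E
```

```text
27.225 [472.17419428  30.10742618 120.80060727] [ 0.40449865 -0.46920264  0.08056779]
tilt -0.0014162620641713086
tilt -0.000925844143016552
tilt -0.00036936217827476803
```

Emit:
carry_out --pt "0 0 0 0 0 -8 -0.3" --pt "0 0 0 0 0 -20 -0.3" --pt "0 0 0 0 0 -50 -0.3" --pt "0 0 0 0 0 -90 -0.3" --pt "0 0 0 0 0 -130 -0.3"

```text
clock: 28.75
position: [472.1, 30.0, 253.0]
ee_rot: [-0.084, 0.996, 0.0, 0.001]
contact_force: [1.3, 0.2, 0.9]
gripper_width: 30.0
grasp_force: 0.0
```

Emit:
carry_out --pt "0 0 0 30 0 0 -0.3" --pt "0 0 0 50 0 0 -0.3" --pt "0 0 0 50 0 0 -0.3" --pt "0 0 0 50 0 0 -0.3" --pt "0 0 0 50 0 0 -0.3"

```text
clock: 29.38
position: [423.5, 21.9, 250.9]
ee_rot: [-0.084, 0.996, -0.0, 0.0]
contact_force: [0.3, -0.4, -0.6]
gripper_width: 30.0
grasp_force: 0.0
```

```bash
python3 - <<'E'
from h import *
s=read_state();print(s['clock'],s['position'],s['contact_force'])
for i in range(3):
    now=np.mean([get_image('side')['color'] for _ in range(8)],0).astype(np.float32)
    f=np.median(arc(now)-arc(REF))/6.44;print('tilt',0.1-0.2*f)
g=get_image('side');print('lin',[(proj(g,[*C,z])-proj(g,[*C,123]))[0,1] for z in(110,97)])
E
```

```text
29.375 [423.49581698  21.91978843 250.85445361] [ 0.30078626 -0.44991961 -0.59242817]
tilt 0.0006478526831060205
tilt 0.00043145702781115236
tilt 0.0004149209674334936
lin [np.float64(3.270046586225959), np.float64(6.501334728408068)]
```

The beam holds level on its own, and the arm is clear of everything.

```bash
python3 -c "
from bench import *
print(job_done())"
```

```text
the job is handed in; nothing more can be done
None
```

The job is handed in: the 300 g weight is on the post, the beam floats level by itself at a measured tilt of about 0.000–0.001 rad, the tin lifted without the 100 g weight so I never touched it, and the whole run took about 31 s.

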